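# Set the bottle labeller and start it from its key panel

### The arm

A 6-joint arm with a two-finger parallel gripper is mounted at the origin on the work surface. World frame = base frame: x ahead of the robot, y to its left, z up, the work surface at z = 0. Lengths are in m, angles in degrees, forces in N, time in s.
With the tool pointing down it reaches from about 0.4 to 0.825 m from the base axis. Payload 7 kg.
Tool frame: the origin (TCP) lies between the finger pads, 19 mm behind the fingertips; this is the grasp point; z points along the fingers, y is the line along which they close (so a half turn about z gives the same grasp; the last joint's range is limited). The gripper opens to 88 mm and grips with 3 to 60 N. Pads are 19 mm wide; open, the fingers measure 130 mm over their backs; the gripper's body (78 mm by 193 mm) begins 47 mm behind the grasp point.
Start: joints at [92.137, 20.546, 0.682, 0, -70.136, -16.507], TCP at [0.168, 0.654, 0.245] pointing down, gripper open.
Joint ranges: [-176.03, 176.03], [-82.01, 121.73], [-58.28, 71.71], [-173.87, 95.51], [-174.79, -0.11], [-173.66, 173.66]. Speed limits (degrees/s): [136.94, 136.94, 172.46, 180, 180, 180].

### API

Orientations are given as [roll, pitch, yaw] about the fixed x, y, z axes, in that order (R = Rz(yaw) Ry(pitch) Rx(roll)).
In Python, from plant import r, viewer, close_job gives the robot as it stands. The module is installed in compiled form; this text tells all that it offers.
- The arm moves only by the tool arm_command, never from a script. Its arguments are lists of equal length, an entry for each row: "travel": the shift along the world's x, y, z scaled (see below), a list of three; "delta_rot": the turn, a rotation vector about the world's x, y, z scaled (see below), a list of three. In form: {"travel": [[dx, dy, dz], ...], "delta_rot": [[rx, ry, rz], ...]}. A call has 1 to 20 rows; each row is the pose to reach, as a shift and turn from the pose commanded when the call began; what a row does not reach only later rows make up. The controller multiplies each number of a shift by 0.5 m and each number of a turn by 90 degrees. A row lasts 1/8 s, in which the tool goes at most 62.5 mm and 10.7 degrees, less where a joint would pass 70% of its speed; a pose out of reach is approached as far as the arm can. A call with a number of a shift or a turn outside -1 to 1 is refused whole. A call with a gripper value outside its range is refused whole. "grip" is the opening, from 0 (shut) to 1 (fully open), set as the call begins (left out, the last holds). The fingers move at their own pace and stop on an object; "newtons" is the grip in N (left out, the last holds). Time passes only in rows, so rows that repeat a pose let the fingers close. It gives the time, the measured TCP pose, the force, the opening and the grip force at its end, in the units of the state.
- r.get_state(): the state, without advancing time (a new reading comes with each control period).
- viewer.capture(name): name is "side" or "top"; returns a dict with "img" (384x512x3 uint8, red, green, blue), "camera_matrix" (3x3 intrinsics, pixels), "R" (3x3) and "t" (3): a world point X has camera coordinates R X + t. Camera axes: x right, y down, z forward; pixel columns grow to the right and rows downward; lengths in m; the calibration is good to about 2 mm. A picture is of the moment at which its call begins. There is no depth.
- close_job(): hands the job in; it is judged then, once.
The state is a dict: "time_s": time; "joints": joint angles; "qd": joint speeds; "joint_torque": joint torques, N m; "tcp_pos": TCP position; "eef_rot": TCP orientation; "contact_force": force on the tool from outside, world axes, zero at the start; "moment": the same for the moment, N m; "gripper_width": finger opening in m; "gripper_force": force on a finger pad.
Only numpy, scipy, OpenCV 4.12 (cv2) and the standard library are available. Lean on these libraries where they do the work, as an engineer would, in place of code of your own. Each camera call takes 0.05 s, during which the arm holds its last target. There are 200 camera calls.

### The job

Set the bench labeller for the bottle in its cradle: turn the knob until the pointer on the rail stands opposite the marker clip across the scale, and press no key before it does. Then, on the key panel, press the square key, the small round key and the long bar key fully down, in that order, one at a time, letting each come up again. Never press the mushroom-headed stop button, leave the bottles, tray and stopper where they are, and finish with the pointer still on the clip.

Things in the scene. Friction and masses are not known exactly. Their poses are not given: they have to be found in the camera images.
- labeller: Bench labeller, fixed: grey housing 170 x 190 x 70 high; origin under its centre, x from the knob side to the cradle side, y to the left seen along x, z up. Knob, rail with pointer and white scale are on its top at x = -45, 30 and 56. Behind it (x = 150) a bottle lies along y in a wooden V cradle, its top 88 above the table; then (x = 252) a label roll, top at 106.
- knob (a joint): Turn of the knob in rad, 0 to 5, growing clockwise seen from above; stays where left (friction 0.04 N m). At 0 its grip bar lies along the labeller's x. Each rad clockwise moves the pointer 16 mm towards the labeller's +y. It starts 0.8 to 3 rad anticlockwise of where it has to be, so regrips may be needed.
- knob_grip (a point): On the knob's vertical axis, the height to grip with the TCP, 37 above the housing's top. Black plastic knob: disc 44 across and 8 high with an upright grip bar 14 thick, 42 long, its top 7 above this point. This frame turns with the knob: its x axis runs along the bar.
- pointer (a joint): Position of the pointer carriage on its rail, 0 to 0.08 m, growing towards the labeller's +y; always 0.016 x knob.
- pointer_tip (a point): Tip of the pointer's nose: bright steel carriage 20 x 18, 16 high, on the rail along the labeller's y, its wedge nose pointing to +x over the scale.
- mark_tip (a point): Tip of the marker clip's nose: dark steel clip 14 x 14 x 10 high fixed on the far edge of the scale, its wedge nose pointing to -x at the pointer. Frame axes as the labeller's. The pointer is on the mark when the two tips have the same position along the labeller's y.
- panel: Key panel, fixed: aluminium box 170 x 170 x 45 high, origin under its centre. On it four black square bezels 64 wide, 6 high, in two rows of two, 74 apart; the three keys and the stop button, all bare steel, sit one on each bezel, in any arrangement.
- square_key_top (a point): Centre of the top of the square key, 34 x 34, 22 above the panel's top when up; it moves with the key.
- round_key_top (a point): Centre of the top of the small round key, 22 across, 22 above the panel's top when up.
- bar_key_top (a point): Centre of the top of the long bar key, 56 x 18, 22 above the panel's top when up.
- stop_top (a point): Centre of the top of the mushroom-headed stop button, head 48 across, 34 above the panel's top. Not to be pressed.
- square_key (a joint): Travel of the square key in m: 0 up, 0.006 fully down; springs back. Starts to move at 1.5 N, fully down at 5 N.
- round_key (a joint): Travel of the round key in m: 0 up, 0.006 fully down; springs back. Starts to move at 1.5 N, fully down at 5 N.
- bar_key (a joint): Travel of the bar key in m: 0 up, 0.006 fully down; springs back. Starts to move at 1.5 N, fully down at 5 N.
- stop (a joint): Travel of the stop button in m: 0 up, 0.006 fully down, same spring as the keys.
- cradle_bottle: Glass bottle lying loose in the labeller's cradle along its y, 68 across, 223 long with its cork, 0.5 kg; origin on its axis, 66 from its base.
- spare_bottle: The same bottle standing on the bench, off to one side, loose; origin under its centre.
- stopper_tray: Open wooden tray 110 x 150 x 50 high, loose, off to the other side; origin under its centre.
- stopper: Loose cork stopper standing head down in the tray, on its 5 thick floor, 32 across, 32 high; origin under its centre.

How it is judged (in metres and radians):
On the way, in this order (a step that is already met when the one before it is completed fails the run):
1. the knob has been turned until the pointer stands opposite the marker clip (within 2.5 mm) (y of pointer_tip in the frame of mark_tip between -0.0025 and 0.0025 m), for 0.2 s.
2. the square key is pressed at least 4 mm down, the others up (value of joint square_key above 0.004 m and value of joint each of round_key, bar_key, stop below 0.0015 m), for 0.1 s.
3. the round key is pressed at least 4 mm down, the others up (value of joint round_key above 0.004 m and value of joint each of square_key, bar_key, stop below 0.0015 m), for 0.1 s.
4. the bar key is pressed at least 4 mm down, the others up (value of joint bar_key above 0.004 m and value of joint each of square_key, round_key, stop below 0.0015 m), for 0.1 s.
At the end, for the whole second after the job is handed in: The pointer is within 2.5 mm of the marker clip along the rail and at rest, and all keys and the stop button are up again (less than 1.5 mm down) (all of step 1 and value of joint each of square_key, round_key, bar_key, stop below 0.0015 m and velocity of joint knob between -0.05 and 0.05 rad/s); the robot touches nothing.
It fails at once if a key is pressed (over 2.5 mm) while the pointer is more than 3.5 mm off the mark (value of joint any of square_key, round_key, bar_key above 0.0025 m and not (y of pointer_tip in the frame of mark_tip between -0.0035 and 0.0035 m)).
It fails at once if the stop button is pressed (over 2.5 mm) (value of joint stop above 0.0025 m).
It fails at once if two keys are down (over 2.5 mm) at once (value of joint each of square_key, round_key above 0.0025 m or value of joint each of square_key, bar_key above 0.0025 m or value of joint each of round_key, bar_key above 0.0025 m).
It fails at once if a bottle, the tray or the stopper is moved more than 30 mm (distance of any of cradle_bottle, spare_bottle, stopper_tray, stopper from where it was at the start of the episode above 0.03 m).
It also fails if it takes over 72 s, if anything falls off the work surface, if the arm or the gripper's body presses on something with over 40 N, if the wrist force passes 120 N, or if a joint passes its speed limit or range.

## Working session

There is one attempt and no reset: what is moved stays moved. The work goes in short steps, Python scripts to look and compute and a tool call to move; the robot and the scene stay as the last step left them, time stands still between calls to the robot, and variables do not carry over. Pictures are saved under pics/ and viewed, at most 10 in all, crops included, and the job is handed in when it is done.

Besides the shell and the picture viewer there is one more tool, called after ">>>" as name(argument=value, ...) on one line, values as JSON. arm_command: Moves the arm, as the interface text tells. Shifts and turns lie within -1 to 1; 1 stands for 0.5 m of shift or 90 degrees of turn. Its arguments: {"type":"object","properties":{"travel":{"type":"array"},"delta_rot":{"type":"array"},"grip":{"type":"number"},"newtons":{"type":"number"}},"required":["travel","delta_rot"]}

```bash
mkdir -p pics; cat > h.py <<'E'
import numpy as np, cv2
from plant import r, viewer, close_job
def cap(n,f=None):
    c=viewer.capture(n)
    if f: cv2.imwrite('pics/'+f,c['img'][:,:,::-1])
    return c
def ray(c,u,v,z):
    K=np.array(c['camera_matrix']);R=np.array(c['R']);t=np.array(c['t'])
    d=R.T@np.linalg.inv(K)@np.array([u,v,1.]);o=-R.T@t
    return o+d*(z-o[2])/d[2]
def proj(c,X):
    p=np.array(c['camera_matrix'])@(np.array(c['R'])@np.array(X)+np.array(c['t']));return p[:2]/p[2]
E
python3 - <<'E'
from h import *
import pickle
cs={n:cap(n) for n in('top','side')}
pickle.dump(cs,open('c0.pkl','wb'))
for n,c in cs.items():
    cv2.imwrite(f'pics/{n}0.png',cv2.resize(c['img'][:,:,::-1],(800,600),interpolation=cv2.INTER_CUBIC))
    R=np.array(c['R']);print(n,np.round(-R.T@np.array(c['t']),3),np.round(R,2).tolist(),c['camera_matrix'][0])
print(r.get_state())
E
```

```text
top [ 0.499 -0.008  1.331] [[0.01, -1.0, -0.01], [-1.0, -0.01, -0.09], [0.09, 0.01, -1.0]] [355.86605644   0.         256.40001098]
side [0.428 0.853 0.93 ] [[-0.98, -0.18, -0.0], [-0.12, 0.68, -0.72], [0.13, -0.71, -0.69]] [386.29754353   0.         257.34828094]
{'time_s': 0.1, 'joints': array([ 9.21375821e+01,  2.05858711e+01,  6.39433510e-01, -1.66558536e-02,
       -7.01338156e+01, -1.65051249e+01]), 'qd': array([-0.03953431, -0.17305174,  0.12478031,  0.14064195,  0.03286217,
        0.04421681]), 'joint_torque': array([-1.84630233e-03, -5.84167850e+01,  2.93751276e+01,  7.01544240e+00,
        1.02132914e-02, -5.56771636e-05]), 'tcp_pos': array([0.1674434 , 0.65349665, 0.24453934]), 'eef_rot': array([ 1.79918605e+02, -7.78867298e-03, -1.43732082e+01]), 'contact_force': array([ 0.51501481,  0.91834508, -0.39417306]), 'moment': array([0.01348495, 0.02265943, 0.01213603]), 'gripper_force': 0.0, 'gripper_width': 0.08773105287008064}
```

View pics/top0.png

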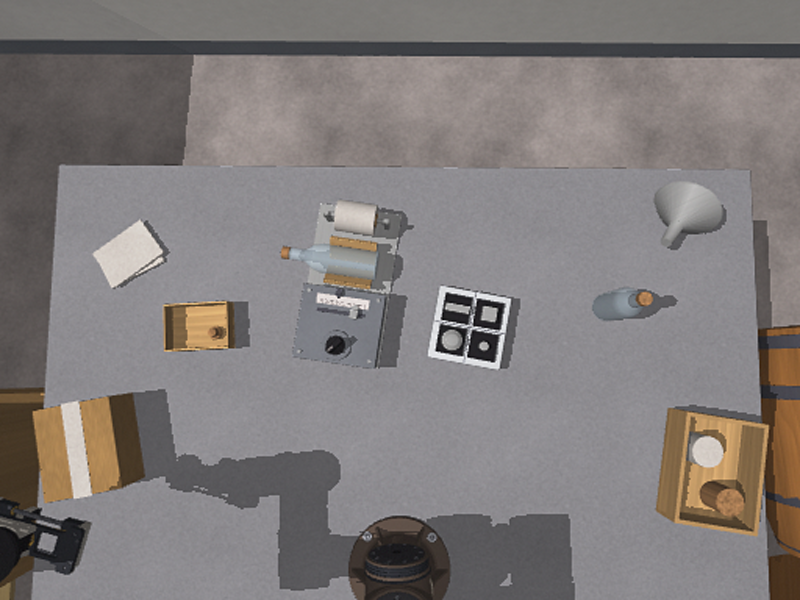

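View pics/side0.png

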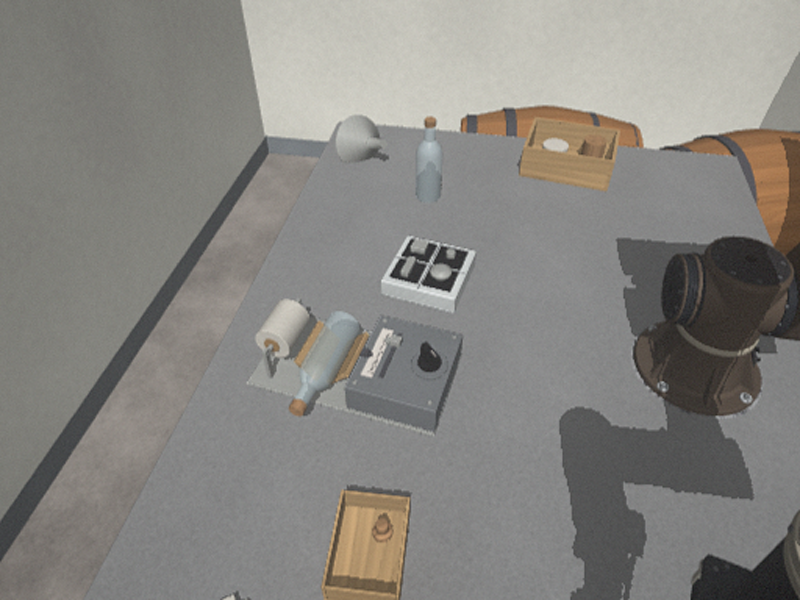

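The top view (800x600 scale) shows the labeller at about (340,325), the knob at (335,345), the pointer at (356,312) and the clip at (340,292). On the panel, the bar is at (455,308), square (488,314), stop (451,341) and small round (485,346). I'll take zoomed crops next.

```bash
python3 - <<'E'
from h import *
import pickle
cs=pickle.load(open('c0.pkl','rb'))
def crop(n,x0,y0,w,h,s):
    im=cs[n]['img'][y0:y0+h,x0:x0+w,::-1]; return cv2.resize(im,None,fx=s,fy=s,interpolation=cv2.INTER_CUBIC)
a=crop('top',185,175,66,66,6);b=crop('top',270,178,66,66,6)
cv2.imwrite('pics/z1.png',np.hstack([a,b]))
a=crop('side',218,195,84,84,7)
cv2.imwrite('pics/z2.png',a)
g=cv2.cvtColor(cs['top']['img'],cv2.COLOR_RGB2HSV)
# panel
im=cs['top']['img'].astype(int)
m=((im.min(2)>190)).astype(np.uint8)
n,l,s,c=cv2.connectedComponentsWithStats(m)
for i in range(1,n):
    if s[i,4]>15: print(s[i],c[i])
E
```

```text
[214 132  26  14 179] [226.92178771 137.88268156]
[ 60 141  44  43 962] [ 81.15280665 161.91891892]
[ 89 165  15  10  29] [ 97.44827586 168.75862069]
[278 183  49  30 280] [301.3        193.18214286]
[203 188  33  10 151] [219.0397351  191.98675497]
[274 206  23  26 158] [281.36075949 221.90506329]
[296 207  10   4  16] [300.4375 208.75  ]
[297 214  26  22 140] [311.82142857 228.62857143]
[ 39 257  20  62 680] [ 48.425      287.55882353]
[444 280  19  19 289] [452.64705882 288.84775087]
```

View pics/z1.png

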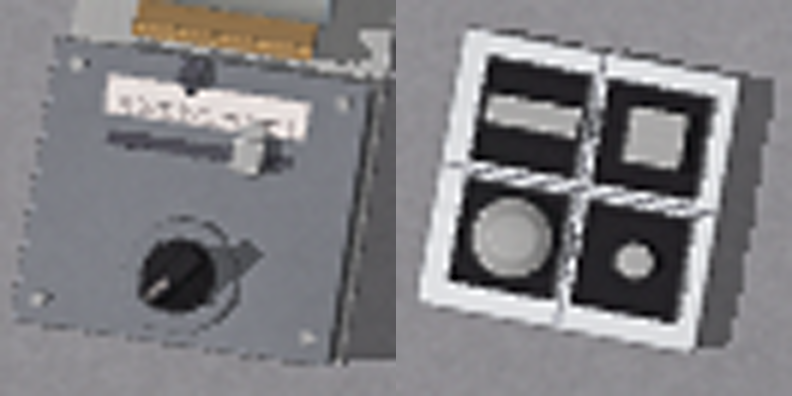

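View pics/z2.png

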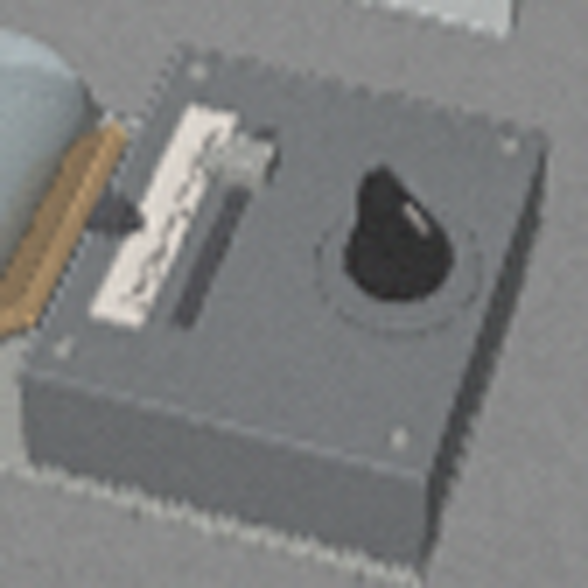

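```bash
cat >> h.py <<'E'
OFF={'top':(185,175,6),'side':(218,195,7),'pan':(270,178,6)}
def pt(c,n,x,y,z):
    a,b,s=OFF[n]; return ray(c,a+(x+.5)/s-.5,b+(y+.5)/s-.5,z)
E
python3 - <<'E'
from h import *
import pickle
cs=pickle.load(open('c0.pkl','rb'))
T=cs['top'];S=cs['side']
t=[pt(T,'top',*p,.07) for p in [(78,63),(343,103),(307,337),(38,298)]]
# side: order same physical (cradle,+y),(cradle,-y),(knob,-y),(knob,+y)
s=[pt(S,'side',*p,.07) for p in [(65,346),(198,72),(510,146),(400,438)]]
for q in (t,s):
    q=np.array(q);c=q.mean(0);xv=q[0]+q[1]-q[2]-q[3];yv=q[0]+q[3]-q[1]-q[2]
    print(np.round(q[:,:2],4).tolist(),'c',np.round(c,4),'yaw',np.degrees(np.arctan2(xv[1],xv[0])),np.degrees(np.arctan2(-yv[0],yv[1])),np.linalg.norm(xv)/2,np.linalg.norm(yv)/2)
q=(np.array(t)+np.array(s))/2;c=q.mean(0)
xv=q[0]+q[1]-q[2]-q[3];yw=np.arctan2(xv[1],xv[0])
Rt=np.array([[np.cos(yw),np.sin(yw)],[-np.sin(yw),np.cos(yw)]])
L=lambda p:np.round(1000*(Rt@(p-c)[:2]),1)
print('c',c,np.degrees(yw),'knob world',c[:2]+Rt.T@[-.045,0])
for nm,p,z in [('ptr carriage',(248,152),.086),('ptr nose',(263,124),.08),('clip',(201,72),.08),('cliptip',(191,94),.08),('knobwhite',(152,290),.114),('disc',(178,272),.1)]: print('T',nm,L(pt(T,'top',*p,z)))
for nm,p,z in [('ptr carriage',(250,155),.086),('ptr nose',(213,157),.08),('clip',(118,212),.08),('cliptip',(145,222),.08),('knobwhite',(418,218),.114)]: print('S',nm,L(pt(S,'side',*p,z)))
for nm,p in [('k1',(.114))]:
    a=c[:2]+Rt.T@[-.045,0];pp=proj(T,[*a,p]);print('knobgrip top crop',(pp-[185,175]+.5)*6-.5);pp=proj(S,[*a,p]);print('side',(pp-[218,195]+.5)*7-.5)
C=[pt(T,'pan',*p,.045) for p in [(470-396,30),(741-396,77),(694-396,350),(420-396,298)]]
C=np.array(C);print('panel c',C.mean(0),np.linalg.norm(C-np.roll(C,1,0),axis=1));xv=C[0]+C[1]-C[2]-C[3];print(np.degrees(np.arctan2(xv[1],xv[0])))
for nm,p,z in [('bar',(532,115),.067),('sq',(656,138),.067),('rd',(635,262),.067),('stop',(510,237),.075)]: print(nm,np.round(pt(T,'pan',p[0]-396,p[1],z),4))
E
```

```text
[[0.6366, 0.2119], [0.6141, 0.054], [0.4759, 0.0734], [0.4972, 0.2322]] c [0.556  0.1429 0.07  ] yaw -8.134601597688654 -7.885145461464488 0.14021181921024642 0.15985869955382662
[[0.6351, 0.209], [0.6134, 0.0514], [0.4733, 0.0704], [0.4969, 0.2293]] c [0.5547 0.14   0.07  ] yaw -8.04062758685947 -8.17125920161205 0.14053110793899548 0.15982710178322707
c [0.55532487 0.1414413  0.07      ] -8.087561153974683 knob world [0.51077243 0.14777218]
T ptr carriage [ 32.5 -28.8]
T ptr nose [ 50.4 -34.3]
T clip [75.3  6.7]
T cliptip [61.6 10.4]
T knobwhite [-54.8  10. ]
T disc [-42.6  -1.3]
S ptr carriage [ 27.8 -28.3]
S ptr nose [ 44.  -27.4]
S clip [71.1 13.6]
S cliptip [58.6 15.2]
S knobwhite [-54.5   6. ]
knobgrip top crop [172.09084398 275.48330727]
side [399.26564747 201.23949395]
panel c [ 0.55603041 -0.15750419  0.045     ] [0.16453328 0.16592038 0.16669467 0.16641579]
-10.21902973222448
bar [ 0.5981 -0.1259  0.067 ]
sq [ 0.5851 -0.1993  0.067 ]
rd [ 0.5117 -0.1866  0.067 ]
stop [ 0.5256 -0.1123  0.075 ]
```

>>> arm_command(travel=[[0.686,-0.98,0],[0.686,-0.98,0],[0.686,-0.98,0],[0.686,-0.98,0],[0.686,-0.98,0],[0.686,-0.98,0],[0.686,-0.98,0],[0.686,-0.98,0],[0.686,-0.98,0],[0.686,-0.98,0],[0.686,-0.98,0],[0.686,-0.98,0],[0.686,-0.98,0],[0.686,-0.98,0]], delta_rot=[[0,0,-0.375],[0,0,-0.375],[0,0,-0.375],[0,0,-0.375],[0,0,-0.375],[0,0,-0.375],[0,0,-0.375],[0,0,-0.375],[0,0,-0.375],[0,0,-0.375],[0,0,-0.375],[0,0,-0.375],[0,0,-0.375],[0,0,-0.375]], grip=0.55, newtons=15)

```text
time_s: 1.85
tcp_pos: [0.5101, 0.1647, 0.2455]
eef_rot: [-180.0, 0.0, -48.0]
contact_force: [-0.8, 0.4, -0.5]
gripper_width: 0.048
gripper_force: 0.0
```

>>> arm_command(travel=[[0,-0.032,-0.06],[0,-0.032,-0.12],[0,-0.032,-0.18],[0,-0.032,-0.22],[0,-0.032,-0.25],[0,-0.032,-0.276],[0,-0.032,-0.276],[0,-0.032,-0.276]], delta_rot=[[0,0,0],[0,0,0],[0,0,0],[0,0,0],[0,0,0],[0,0,0],[0,0,0],[0,0,0]])

```text
time_s: 2.85
tcp_pos: [0.5109, 0.1481, 0.1079]
eef_rot: [-180.0, -0.0, -48.1]
contact_force: [0.7, 0.3, -0.0]
gripper_width: 0.0483
gripper_force: 0.0
```

```bash
python3 - <<'E'
from h import *
print(r.get_state()['joints'])
a=cap('top')['img'][175:241,185:251,::-1];b=cap('side')['img'][195:279,208:292,::-1]
cv2.imwrite('pics/z3.png',np.hstack([cv2.resize(a,(396,396),interpolation=2),cv2.resize(b,(396,396),interpolation=2)]))
E
```

```text
[ 3.73093358e+01  1.48354914e+01 -2.76663382e+01  1.64317305e-02
 -4.74495609e+01  4.57470882e+00]
```

View pics/z3.png

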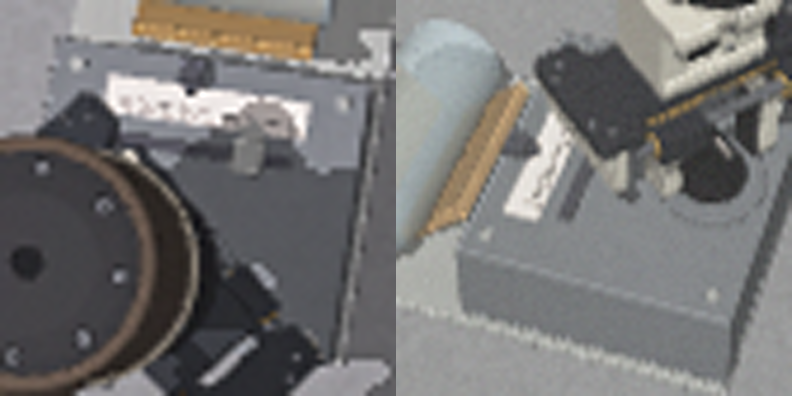

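The top view still shows the pointer near (250,150) in the crop and the clip tip at (191,94). In the side crop the fingers straddle the knob bar near (715,165), so I'll close the gripper.

>>> arm_command(travel=[[0,0,0],[0,0,0],[0,0,0],[0,0,0],[0,0,0],[0,0,0]], delta_rot=[[0,0,0],[0,0,0],[0,0,0],[0,0,0],[0,0,0],[0,0,0]], grip=0, newtons=15)

```text
time_s: 3.7
tcp_pos: [0.5103, 0.1477, 0.1073]
eef_rot: [180.0, 0.0, -48.1]
contact_force: [-2.0, -0.3, 1.7]
gripper_width: 0.014
gripper_force: 15.0
```

>>> arm_command(travel=[[0,0,0],[0,0,0],[0,0,0],[0,0,0],[0,0,0],[0,0,0],[0,0,0],[0,0,0],[0,0,0],[0,0,0],[0,0,0],[0,0,0],[0,0,0],[0,0,0],[0,0,0],[0,0,0],[0,0,0],[0,0,0]], delta_rot=[[0,0,-0.06],[0,0,-0.12],[0,0,-0.18],[0,0,-0.24],[0,0,-0.3],[0,0,-0.36],[0,0,-0.42],[0,0,-0.48],[0,0,-0.54],[0,0,-0.6],[0,0,-0.66],[0,0,-0.72],[0,0,-0.78],[0,0,-0.84],[0,0,-0.9],[0,0,-0.96],[0,0,-1.0],[0,0,-1.0]])

```text
time_s: 5.95
tcp_pos: [0.51, 0.1477, 0.1073]
eef_rot: [180.0, -0.0, -138.1]
contact_force: [-4.7, 0.0, 4.4]
gripper_width: 0.0141
gripper_force: 15.0
```

```bash
python3 - <<'E'
from h import *
s=r.get_state();print(s['joints'],s['eef_rot'],s['moment'])
a=cap('top')['img'][175:241,185:251,::-1];b=cap('side')['img'][195:279,208:292,::-1]
cv2.imwrite('pics/z4.png',np.hstack([cv2.resize(a,(396,396),interpolation=2),cv2.resize(b,(396,396),interpolation=2)]))
E
```

```text
[ 3.73141898e+01  1.48481994e+01 -2.77291631e+01 -2.36969330e-02
 -4.74686160e+01 -8.53983119e+01] [ 1.79978918e+02 -4.44328086e-02 -1.38100140e+02] [ 0.11792415  1.40508669 -0.11659855]
```

View pics/z4.png

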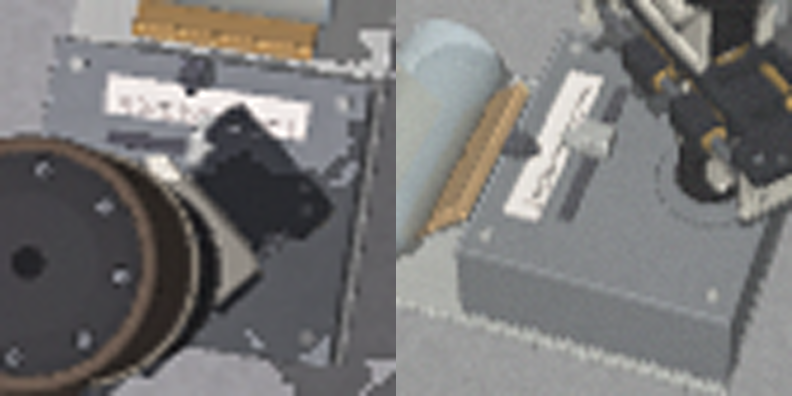

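The side crop shows the carriage at about (592,138) and the clip nose at about (538,150), so the knob is turning and the pointer is approaching. I'll turn about 43° more, then compare the tips.

>>> arm_command(travel=[[0,0,0],[0,0,0],[0,0,0],[0,0,0],[0,0,0],[0,0,0],[0,0,0],[0,0,0],[0,0,0],[0,0,0]], delta_rot=[[0,0,-0.06],[0,0,-0.12],[0,0,-0.18],[0,0,-0.24],[0,0,-0.3],[0,0,-0.36],[0,0,-0.42],[0,0,-0.48],[0,0,-0.48],[0,0,-0.48]])

```text
time_s: 7.3
tcp_pos: [0.51, 0.1479, 0.1073]
eef_rot: [-180.0, -0.0, 178.7]
contact_force: [-5.6, 0.5, 5.6]
gripper_width: 0.0139
gripper_force: 15.0
```

```bash
python3 - <<'E'
from h import *
import pickle
s=r.get_state();print(s['eef_rot'])
cs={'top':cap('top'),'side':cap('side')};pickle.dump(cs,open('c1.pkl','wb'))
# rectify the labeller top region at z=.076: 0.2mm/px, lab frame, per camera frame centre; x up, y left
def rect(c,cen,z,yaw=np.radians(-8.09),S=4):
    w,h=90,60  # mm: y from 50 to -40, x from 85 to 25
    mp=np.zeros((h*S,w*S,2),np.float32)
    co,si=np.cos(yaw),np.sin(yaw)
    jj,ii=np.meshgrid(np.arange(w*S),np.arange(h*S))
    x=(85-ii/S)/1000;y=(50-jj/S)/1000
    P=np.stack([cen[0]+co*x-si*y,cen[1]+si*x+co*y,np.full(x.shape,z)],-1)
    q=(P@np.array(c['R']).T+np.array(c['t']))@np.array(c['camera_matrix']).T
    q=(q[...,:2]/q[...,2:]).astype(np.float32)
    im=cv2.remap(c['img'],q[...,0],q[...,1],cv2.INTER_CUBIC)[:,:,::-1].copy()
    for k in range(0,w,10): cv2.line(im,(k*S,0),(k*S,6 if k!=50 else 12),(0,0,255),1)
    return im
c0=pickle.load(open('c0.pkl','rb'))
cT=(.5560,.1429);cS=(.5547,.1400)
A=np.hstack([rect(c0['top'],cT,.077),rect(cs['top'],cT,.077)]);B=np.hstack([rect(c0['side'],cS,.077),rect(cs['side'],cS,.077)])
cv2.imwrite('pics/z5.png',np.vstack([A,B]))
E
```

```text
[-1.79996277e+02 -4.63560754e-02  1.78741770e+02]
```

View pics/z5.png

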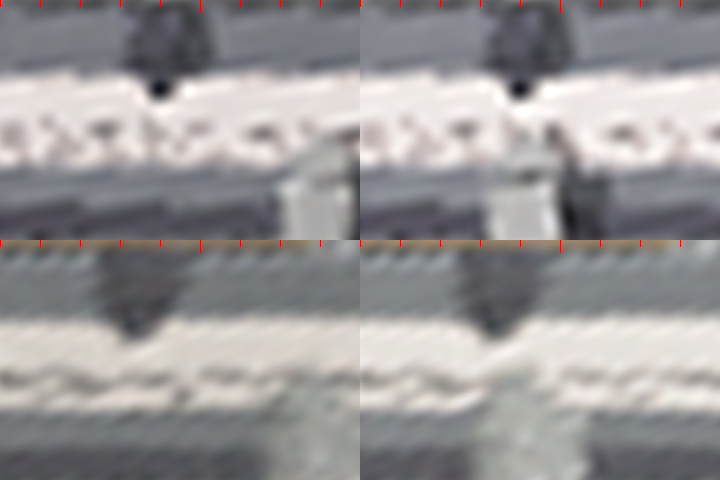

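In the top rectified view the clip tip is at column 160 (y≈10.0) and the carriage spans 130–195 after subtracting 360 (y≈9.4, or about 8.4 with height allowed for). The pointer looks about 1–2 mm short, so I'll check profiles numerically.

```bash
python3 - <<'E'
from h import *
import pickle
cs=pickle.load(open('c1.pkl','rb'))
def prof(c,cen,x,z,ys,yaw=np.radians(-8.09)):
    g=cv2.cvtColor(c['img'],cv2.COLOR_RGB2GRAY);o=[]
    for y in ys:
        X=[cen[0]+np.cos(yaw)*x/1e3-np.sin(yaw)*y/1e3,cen[1]+np.sin(yaw)*x/1e3+np.cos(yaw)*y/1e3,z]
        u=proj(c,X);o.append(int(cv2.getRectSubPix(g,(1,1),(float(u[0]),float(u[1])))[0,0]))
    return o
ys=np.arange(26,-8,-1.)
print('y   ',ys.astype(int).tolist())
for x in (80,76,72,69,66,63): print('Tclip',x,prof(cs['top'],(.556,.1429),x,.08,ys))
for x in (50,46,42,36,30,26): print('Tptr',x,prof(cs['top'],(.556,.1429),x,.086,ys))
for x in (76,72,69,66,63,60): print('Sclip',x,prof(cs['side'],(.5547,.14),x,.08,ys))
for x in (52,48,44,40,36): print('Sptr',x,prof(cs['side'],(.5547,.14),x,.086,ys))
E
```

```text
y    [26, 25, 24, 23, 22, 21, 20, 19, 18, 17, 16, 15, 14, 13, 12, 11, 10, 9, 8, 7, 6, 5, 4, 3, 2, 1, 0, -1, -2, -3, -4, -5, -6, -7]
Tclip 80 [133, 132, 132, 134, 135, 136, 132, 126, 121, 116, 110, 102, 94, 88, 88, 87, 88, 92, 98, 102, 103, 93, 84, 75, 75, 81, 86, 92, 103, 115, 127, 132, 130, 128]
Tclip 76 [136, 137, 137, 137, 136, 136, 135, 127, 117, 107, 98, 95, 92, 90, 90, 90, 90, 90, 90, 89, 88, 85, 81, 79, 77, 81, 84, 88, 95, 109, 122, 135, 137, 137]
Tclip 72 [133, 133, 132, 132, 130, 127, 124, 119, 109, 99, 90, 88, 89, 89, 89, 88, 88, 87, 84, 79, 73, 68, 72, 76, 80, 83, 85, 86, 87, 98, 112, 125, 136, 136]
Tclip 69 [140, 141, 142, 143, 141, 134, 126, 118, 107, 95, 83, 74, 74, 73, 73, 74, 74, 76, 78, 75, 73, 72, 74, 79, 83, 87, 92, 98, 104, 111, 118, 124, 129, 130]
Tclip 66 [171, 174, 178, 181, 184, 181, 178, 176, 172, 160, 147, 133, 122, 109, 95, 82, 83, 84, 85, 87, 92, 100, 111, 117, 123, 129, 137, 149, 160, 169, 175, 180, 184, 188]
Tclip 63 [237, 237, 237, 237, 237, 237, 237, 238, 238, 227, 215, 205, 190, 153, 114, 73, 67, 80, 94, 112, 145, 181, 219, 242, 245, 243, 242, 240, 23
[... 2281 characters left out ...]
87, 182, 179, 176, 174, 174, 173, 171, 171, 173, 177, 185, 193, 202, 210, 216, 217, 210, 200, 195, 195, 196, 194, 189, 185, 184, 182, 183, 190, 198, 203, 203, 198]
Sptr 44 [189, 174, 164, 163, 165, 167, 171, 172, 173, 171, 170, 175, 178, 178, 177, 179, 181, 186, 193, 202, 210, 218, 226, 224, 226, 229, 228, 224, 221, 218, 217, 212, 209, 207]
Sptr 40 [146, 152, 159, 164, 168, 171, 173, 175, 175, 175, 175, 176, 176, 177, 178, 178, 179, 180, 180, 178, 177, 177, 177, 179, 183, 184, 180, 172, 167, 166, 167, 170, 172, 171]
Sptr 36 [160, 168, 171, 172, 171, 171, 172, 174, 177, 179, 179, 179, 178, 176, 174, 173, 172, 173, 176, 179, 183, 180, 175, 170, 164, 156, 147, 139, 132, 128, 129, 129, 129, 130]
```

>>> arm_command(travel=[[0,0,0],[0,0,0],[0,0,0],[0,0,0],[0,0,0]], delta_rot=[[0,0,-0.045],[0,0,-0.088],[0,0,-0.088],[0,0,-0.088],[0,0,-0.088]])

```text
time_s: 8.02
tcp_pos: [0.51, 0.1479, 0.1074]
eef_rot: [-180.0, -0.0, 170.8]
contact_force: [-4.9, 0.7, 5.4]
gripper_width: 0.0137
gripper_force: 15.0
```

>>> arm_command(travel=[[0,0,0],[0,0,0],[0,0,0],[0,0,0],[0,0,0],[0,0,0.1],[0,0,0.2],[0,0,0.28],[-0.1,-0.2,0.28],[-0.1,-0.4,0.28],[-0.1,-0.6,0.28],[-0.1,-0.6,0.28],[-0.1,-0.6,0.28]], delta_rot=[[0,0,0],[0,0,0],[0,0,0],[0,0,0],[0,0,0],[0,0,0],[0,0,0],[0,0,0],[0,0,0],[0,0,0.05],[0,0,0.1],[0,0,0.15],[0,0,0.2]], grip=0.55)

```text
time_s: 9.65
tcp_pos: [0.4601, -0.1541, 0.2478]
eef_rot: [-180.0, 0.1, -171.1]
contact_force: [0.7, -0.0, -0.4]
gripper_width: 0.0481
gripper_force: 0.0
```

```bash
python3 - <<'E'
from h import *
import pickle
cs={'top':cap('top'),'side':cap('side')};pickle.dump(cs,open('c2.pkl','wb'))
o=[]
for n,(x,y,w,h) in {'top':(195,183,48,36),'side':(226,205,48,36)}.items():
    o.append(cv2.resize(cs[n]['img'][y:y+h,x:x+w,::-1],None,fx=8,fy=8,interpolation=2))
cv2.imwrite('pics/z6.png',np.hstack(o))
def prof(c,cen,x,z,ys,yaw=np.radians(-8.09)):
    g=cv2.cvtColor(c['img'],cv2.COLOR_RGB2GRAY);o=[]
    for y in ys:
        X=[cen[0]+np.cos(yaw)*x/1e3-np.sin(yaw)*y/1e3,cen[1]+np.sin(yaw)*x/1e3+np.cos(yaw)*y/1e3,z]
        u=proj(c,X);o.append(int(cv2.getRectSubPix(g,(1,1),(float(u[0]),float(u[1])))[0,0]))
    return o
ys=np.arange(24,-4,-1.)
print('y   ',ys.astype(int).tolist())
for x in (66,63): print('Tclip',x,prof(cs['top'],(.556,.1429),x,.08,ys))
for x in (52,50,48,30,26): print('Tptr',x,prof(cs['top'],(.556,.1429),x,.086,ys))
E
```

```text
y    [24, 23, 22, 21, 20, 19, 18, 17, 16, 15, 14, 13, 12, 11, 10, 9, 8, 7, 6, 5, 4, 3, 2, 1, 0, -1, -2, -3]
Tclip 66 [177, 180, 184, 181, 178, 176, 172, 160, 146, 133, 121, 109, 95, 82, 83, 85, 86, 88, 92, 99, 110, 116, 122, 128, 137, 149, 160, 170]
Tclip 63 [237, 238, 238, 238, 238, 238, 238, 227, 215, 205, 189, 153, 115, 73, 67, 81, 95, 113, 146, 181, 219, 242, 245, 243, 242, 240, 239, 238]
Tptr 52 [159, 148, 150, 169, 187, 205, 215, 223, 230, 230, 215, 199, 183, 179, 179, 178, 177, 175, 173, 172, 175, 182, 190, 198, 197, 199, 202, 209]
Tptr 50 [194, 184, 177, 192, 207, 222, 230, 233, 234, 234, 213, 192, 171, 159, 157, 156, 154, 154, 153, 150, 150, 159, 169, 178, 189, 201, 215, 229]
Tptr 48 [220, 209, 199, 203, 211, 218, 222, 221, 220, 218, 209, 196, 185, 176, 175, 174, 174, 169, 159, 147, 134, 142, 152, 160, 170, 186, 200, 211]
Tptr 30 [89, 90, 95, 108, 121, 135, 151, 166, 180, 190, 188, 187, 186, 185, 185, 186, 186, 184, 183, 182, 167, 143, 119, 94, 82, 70, 60, 56]
Tptr 26 [102, 105, 107, 121, 140, 158, 173, 178, 183, 187, 188, 187, 186, 185, 186, 186, 187, 187, 186, 185, 185, 152, 118, 84, 64, 65, 65, 67]
```

View pics/z6.png

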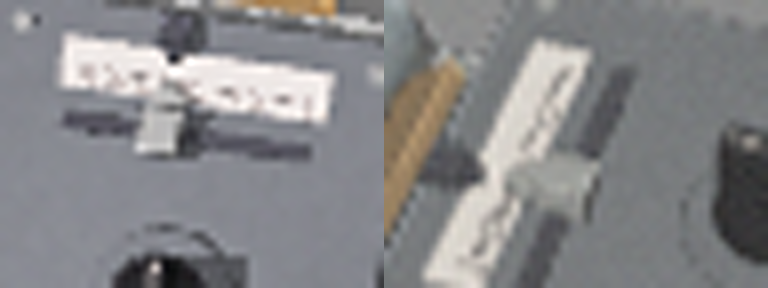

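The zoom shows the clip tip at (175,58) and the pointer tip at about (170,85), which lie on one line along the labeller's x. Profiles agree to within about 1 mm. Now the square key: approach with the fingers shut.

>>> arm_command(travel=[[0.12,-0.05,0],[0.247,-0.098,0],[0.247,-0.098,0],[0.247,-0.098,-0.1],[0.247,-0.098,-0.2],[0.247,-0.098,-0.28],[0.247,-0.098,-0.294],[0.247,-0.098,-0.294]], delta_rot=[[0,0,-0.1],[0,0,-0.21],[0,0,-0.21],[0,0,-0.21],[0,0,-0.21],[0,0,-0.21],[0,0,-0.21],[0,0,-0.21]], grip=0)

```text
time_s: 10.75
tcp_pos: [0.5845, -0.201, 0.1013]
eef_rot: [-180.0, 0.0, 169.9]
contact_force: [0.4, -0.2, -0.8]
gripper_width: -0.0001
gripper_force: 0.0
```

```bash
python3 - <<'E'
from h import *
c=cap('side'); s=r.get_state();print(s['tcp_pos'],s['gripper_width'])
im=c['img'];p=proj(c,[.556,-.157,.06]).astype(int);print(p)
x,y=p-[50,42];cv2.imwrite('pics/z7.png',cv2.resize(im[y:y+75,x:x+100,::-1],None,fx=7,fy=7,interpolation=2))
E
```

```text
[ 0.5850781  -0.20109019  0.10212765] 0.00044554098963839827
[274 166]
```

View pics/z7.png

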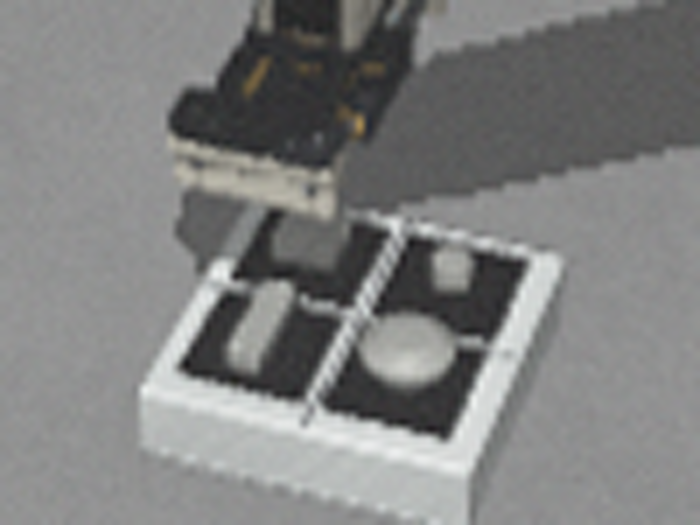

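The side crop shows the gripper body (170–340, 140–215) overhead, hiding the fingers above the square key at (310,240). The bar at (260,325), stop (408,350) and round (452,265) are clear. I'll press.

>>> arm_command(travel=[[0,0,-0.02],[0,0,-0.028],[0,0,-0.034],[0,0,-0.038],[0,0,-0.038],[0,0,-0.038]], delta_rot=[[0,0,0],[0,0,0],[0,0,0],[0,0,0],[0,0,0],[0,0,0]])

```text
time_s: 11.55
tcp_pos: [0.5842, -0.2011, 0.0816]
eef_rot: [-180.0, 0.0, 169.9]
contact_force: [-0.7, 0.7, 4.2]
gripper_width: 0.0005
gripper_force: 2.0
```

>>> arm_command(travel=[[0,0,-0.002],[0,0,-0.004],[0,0,-0.005],[0,0,-0.005],[0,0,-0.005]], delta_rot=[[0,0,0],[0,0,0],[0,0,0],[0,0,0],[0,0,0]])

```text
time_s: 12.18
tcp_pos: [0.5842, -0.2011, 0.08]
eef_rot: [-180.0, 0.0, 169.9]
contact_force: [-3.3, 4.3, 13.5]
gripper_width: 0.0007
gripper_force: 6.3
```

>>> arm_command(travel=[[0,0,0.04],[0,0,0.083],[0,0,0.083],[-0.08,0.013,0.083],[-0.147,0.026,0.083],[-0.147,0.026,0.083],[-0.147,0.026,0.04],[-0.147,0.026,0.02],[-0.147,0.026,0.012],[-0.147,0.026,0.006],[-0.147,0.026,0],[-0.147,0.026,0],[-0.147,0.026,0]], delta_rot=[[0,0,0],[0,0,0],[0,0,0],[0,0,0],[0,0,0],[0,0,0],[0,0,0],[0,0,0],[0,0,0],[0,0,0],[0,0,0],[0,0,0],[0,0,0]])

```text
time_s: 13.8
tcp_pos: [0.5104, -0.1882, 0.08]
eef_rot: [-180.0, 0.0, 169.9]
contact_force: [-6.0, 2.6, 11.3]
gripper_width: 0.0004
gripper_force: 5.9
```

>>> arm_command(travel=[[0,0,0.04],[0,0,0.09],[0,0,0.09],[0.09,0.06,0.09],[0.173,0.121,0.09],[0.173,0.121,0.09],[0.173,0.121,0.04],[0.173,0.121,0.02],[0.173,0.121,0.012],[0.173,0.121,0.006],[0.173,0.121,0],[0.173,0.121,0],[0.173,0.121,0]], delta_rot=[[0,0,0],[0,0,0],[0,0,0],[0,0,0],[0,0,0],[0,0,0],[0,0,0],[0,0,0],[0,0,0],[0,0,0],[0,0,0],[0,0,0],[0,0,0]])

```text
time_s: 15.42
tcp_pos: [0.5969, -0.128, 0.0801]
eef_rot: [-180.0, 0.0, 169.9]
contact_force: [-5.0, -1.0, 9.2]
gripper_width: 0.0002
gripper_force: 4.4
```

>>> arm_command(travel=[[0,0,0.04],[0,0,0.1],[0,0,0.2],[0,0,0.3],[-0.1,0,0.35],[-0.1,0,0.35],[-0.1,0,0.35],[-0.1,0,0.35]], delta_rot=[[0,0,0],[0,0,0],[0,0,0],[0,0,0],[0,0,0],[0,0,0],[0,0,0],[0,0,0]])

```text
time_s: 16.42
tcp_pos: [0.5474, -0.1276, 0.253]
eef_rot: [-180.0, -0.1, 169.9]
contact_force: [0.3, 0.9, -0.3]
gripper_width: 0.0005
gripper_force: 0.0
```

```bash
python3 - <<'E'
from h import *
s=r.get_state();print(s['tcp_pos'],s['contact_force'],s['time_s'])
import pickle
c=cap('top')['img'].astype(int);o=pickle.load(open('c2.pkl','rb'))['top']['img'].astype(int)
print('labeller change',abs(c-o)[183:219,195:243].mean())
close_job()
E
```

```text
[ 0.54739775 -0.12759479  0.25304271] [ 0.27323046  0.89068244 -0.34415558] 16.425
labeller change 55.5943287037037
the job is handed in; nothing more can be done
```

I turned the knob until the pointer was within about 1 mm of the clip by camera, pressed the square, round and bar keys in that order (each bottomed at 9–14 N), and handed the job in at 16.4 s. My last image check that the pointer hadn't moved failed (the labeller area differed a lot, probably the arm in view), so its final position is unconfirmed, and no verdict was shown.

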